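# Seat the three-jaw chuck in the inspection spindle

### The job

Take the three-jaw chuck out of the storage rack and put its tapered shank into the upright spindle. Turn it with light pressure until its two flange slots drop over the spindle's two drive dogs, press it firmly home (a push of about 15 N, and never more than 80 N in all on the spindle and its dogs, twisting included) so that its flange is fully down, and let go. Leave the centre, the jar and the screwdriver where they are.

Things in the scene. Friction and masses are not known exactly. Their poses are not given: they have to be found in the camera images.
- mouth (a point): Centre of the flat top face of the upright spindle nose, 105 mm above the bench; z is up along the axis. Tapered bore 34 mm across at the face, 19 mm at the bottom 50 mm down. Two steel dogs stand on the face either side of the bore, each 8 mm wide, 8 mm high, 22 to 33 mm from the axis. The line through them is up to 0.5 rad either side of this frame's x axis: not measured, see or feel it.
- head: The whole spindle unit, fixed to the bench: grey base 130 x 130 x 55 mm with the steel nose, 72 mm across and 50 mm high, on top. Origin at the centre of its underside, axes as mouth. The nose with its dogs is locked by a brake, stopped at any angle within those 0.5 rad; it does not turn.
- chuck_grip (a point): Three-jaw chuck, the thing to move, 0.34 to 0.59 kg: point on its axis, 34 mm above the flange's underside, at the middle of its aluminium body (10 to 54 mm above the underside; jaws up to 63 mm). z is up. The body is 48 mm round with two flat sides 36 mm apart facing +y and -y, each 32 mm wide. The flange slots open to +x and -x; either slot fits either dog.
- chuck_flange (a point): Centre of the underside of the chuck's flange, axes as chuck_grip. Flange 68 mm across, 10 mm thick, two slots 10.6 mm wide cut through it from 19 mm off the axis to the rim. Below is the tapered shank, 32 mm across at the flange, 17 mm at its end 42 mm down. In the rack it lies on the rack's top; on the spindle, on the nose face when home, 8 mm higher when resting on the dogs.
- rack: Black storage block, fixed, 90 x 210 x 55 mm (x, y, z), origin at the centre of its underside; two vertical holes 37 mm across at 55 mm either way along its y axis. One holds the chuck, the other the centre.
- centre: Steel pointed centre (smaller round flange 52 mm across, no jaws) standing in the other hole of the rack; origin at the centre of its flange's underside, tip 56 mm above it. A bystander.
- jar: Amber jar with white lid, 52 mm across, 62 mm high, origin at the centre of its underside. A bystander.
- screwdriver_grip (a point): Handle of a screwdriver 160 mm long lying on the bench. A bystander.
Things that resemble listed ones, but are neither listed nor needed, are in the scene too. Leave any brown or purple look-alike of the part that bears chuck_grip alone.

How it is judged:
On the way, in this order (a step that is already met when the one before it is completed fails the run):
1. the chuck is lifted out of the rack, the underside of its flange at least 130 mm above the bench (height (world z) of chuck_flange above 0.13 m), for 0.1 s.
2. the chuck is in the spindle with its slots over the dogs, flange within 2.5 mm of the nose face and centred within 3 mm, and pressed home with at least 10 N on the spindle (z of chuck_flange in the frame of mouth below 0.0025 m and horizontal distance between chuck_flange and mouth below 0.003 m and contact force between chuck and head above 10 N), for 0.2 s.
At the end, for the whole second after the job is handed in: The chuck is at rest in the spindle, released, upright within 0.05 rad, centred within 3 mm, the underside of its flange within 2.5 mm of the nose face, which is possible only with its slots over the dogs (z of chuck_flange in the frame of mouth between -0.003 and 0.0025 m and horizontal distance between chuck_flange and mouth below 0.003 m and angle between chuck_flange's own z axis and vertical below 0.05 rad and linear speed of chuck below 0.01 m/s and contact force between the fingers and chuck below 0.1 N); the robot touches nothing.
It fails at once if the chuck bears on the spindle unit with more than 80 N in all (contact force between chuck and head above 80 N).
It fails at once if the centre is moved by more than 20 mm (distance of centre from where it was at the start of the episode above 0.02 m).
It fails at once if the jar is moved by more than 30 mm (distance of jar from where it was at the start of the episode above 0.03 m).
It fails at once if the screwdriver is moved by more than 30 mm (distance of screwdriver_grip from where it was at the start of the episode above 0.03 m).
It also fails if it takes over 72 s, if anything falls off the work surface, if the arm or the gripper's body presses on something with over 40 N, if the wrist force passes 120 N, or if a joint passes its speed limit or range.

### The arm

A 7-joint arm with a two-finger parallel gripper is mounted at the origin on the work surface. World frame = base frame: x ahead of the robot, y to its left, z up, the work surface at z = 0. Lengths are in m, angles in rad, forces in N, time in s.
With the tool pointing down it reaches from about 0.425 to 1.025 m from the base axis. Payload 9.4 kg.
Tool frame: the origin (TCP) lies midway between the tips of the shut fingers; the grasp point (between the pads) lies 19 mm behind it (r.grip_point_offset is the distance from the TCP to the grasp point, in m); y points along the fingers, x is the direction in which the jaws open and shut, and the axes are right-handed (so a half turn about y gives the same grasp; the last joint's range is limited). The gripper opens to 93 mm and grips with 3 to 60 N. Pads are 15 mm wide; open, the fingers measure 128 mm over their backs; the gripper's body (75 mm by 188 mm) begins 65 mm behind the grasp point.
Start: joints at [-1.37, 0.599, -0.003, 1.599, 0.002, 0.943, -0.08], TCP at [0.199, 0.697, 0.219] pointing down, gripper open.
Joint ranges: [-2.57, 2.57], [-0.35, 1.97], [-1.29, 1.29], [0.11, 2.56], [-1.05, 4.19], [0.11, 1.86], [-2.63, 2.63]. Speed limits (rad/s): [2.22, 2.22, 3.01, 3.01, 3.14, 3.14, 3.14].

### API

Orientations are given as a unit quaternion [w, x, y, z].
In Python, from rig import monitor, optics, order, r gives the robot as it stands.
- The arm moves only by the tool arm_command, never from a script. Its argument "motion" is a list of rows, each an object of numbers: "dx", "dy", "dz": the shift along the tool's x, y, z in cm; "wx", "wy", "wz": the turn, a rotation vector about the tool's x, y, z in degrees. In form: [{"dx": .., "dy": .., "dz": .., "wx": .., "wy": .., "wz": ..}, ...]. A call has 1 to 8 rows; each row is the pose to reach, as a shift and turn from the pose commanded when the call began, along the tool's axes at that moment; what a row does not reach only later rows make up. A row lasts 1/12 s, in which the tool goes at most 41.7 mm and 7.16 degrees, less where a joint would pass 70% of its speed; a pose out of reach is approached as far as the arm can. A call with a gripper value outside its range is refused whole. "claw" is the closure, from 0 (fully open) to 1 (shut), set as the call begins (left out, the last holds). The fingers move at their own pace and stop on an object; "newtons" is the grip in N (left out, the last holds). Time passes only in rows, so rows that repeat a pose let the fingers close. It gives the time, the measured TCP pose, the force and the opening at its end, in the units of the state.
- monitor.observe(): the state, without advancing time (a new reading comes with each control period).
- optics.capture(name): name is "side" or "top" or "wrist"; returns the picture (420x560x3 uint8, red, green, blue); there is no depth.
- optics.calibration(name): a dict with "intrinsics" (3x3 intrinsics, pixels), "T" (4x4, takes a point from camera to world coordinates). Camera axes: x right, y down, z forward; pixel columns grow to the right and rows downward; lengths in m; the calibration is good to about 2 mm. A picture is of the moment at which its call begins: read the wrist's pose just before it. calibration takes no time and is no camera call; for the wrist camera it gives the pose at the moment of the call.
- order.hand_in(): hands the job in, once; it reports no verdict.
The state is a dict: "time": time; "joints": joint angles; "dq": joint speeds; "tau": joint torques, N m; "eef_pos": TCP position; "eef_rot": TCP orientation; "ft_force": force on the tool from outside, world axes, zero at the start; "ft_torque": the same for the moment, N m; "width": finger opening in m.
Only numpy, scipy, OpenCV 4.12 (cv2) and the standard library are available. Lean on these libraries where they do the work, as an engineer would, in place of code of your own. Each camera call takes 0.05 s, during which the arm holds its last target. There are 200 camera calls.

## Working session

There is one attempt and no reset: what is moved stays moved. The work goes in short steps, Python scripts to look and compute and a tool call to move; the robot and the scene stay as the last step left them, time stands still between calls to the robot, and variables do not carry over. Pictures are saved under pics/ and viewed, about 8 in all and at most 12, crops included, and the job is handed in when it is done.

Besides the shell and the picture viewer there is one more tool, called as name(argument=value, ...) on one line, values as JSON. arm_command: Moves the arm, as the interface text tells. Its arguments: {"type":"object","properties":{"motion":{"type":"array"},"claw":{"type":"number"},"newtons":{"type":"number"}},"required":["motion"]}

```bash
ls; mkdir -p pics
python3 - <<'E'
from rig import monitor, optics, order, r
import cv2,numpy as np
s=monitor.observe(); print(s)
for n in ("top","side"):
    c=optics.calibration(n); print(n,np.round(c["intrinsics"],1).tolist(),np.round(c["T"],4).tolist())
    cv2.imwrite(f"pics/{n}0.png",optics.capture(n)[:,:,::-1])
a=[cv2.imread(f"pics/{n}0.png") for n in("top","side")]
E
```

```text
pics
{'time': 0.0, 'joints': array([-1.36969107,  0.60010805, -0.0025183 ,  1.60010718,  0.00180666,
        0.94289296, -0.07975651]), 'dq': array([-1.55254992e-03,  7.30376268e-04, -1.16807482e-03,  1.18556109e-04,
       -5.08997720e-04,  2.27496558e-03,  4.17106371e-06]), 'tau': array([-5.62764581e-04, -7.65037394e+01,  1.49710871e+00, -2.52364290e+01,
       -5.23895945e-02,  1.68704224e-02,  1.76317208e-04]), 'eef_pos': array([0.19873165, 0.696738  , 0.21778077]), 'eef_rot': array([-0.56402869,  0.56475958,  0.42558898, -0.42637104]), 'ft_force': array([ 0.44867251, -0.5242962 , -1.2572071 ]), 'ft_torque': array([-0.02136013,  0.0152845 ,  0.02914321]), 'width': 0.09319709293302843}
top [[503.3, 0.0, 279.4], [0.0, 503.3, 209.1], [0.0, 0.0, 1.0]] [[0.0747, -0.9661, 0.2471, 0.3482], [-0.9972, -0.074, 0.0122, 0.0409], [0.0065, -0.2473, -0.9689, 0.995], [0.0, 0.0, 0.0, 1.0]]
side [[412.5, 0.0, 280.1], [0.0, 412.5, 204.8], [0.0, 0.0, 1.0]] [[-0.9556, -0.199, 0.2175, 0.3775], [-0.2943, 0.6049, -0.7399, 0.6587], [0.0156, -0.7711, -0.6366, 0.6209], [0.0, 0.0, 0.0, 1.0]]
```

View pics/top0.png

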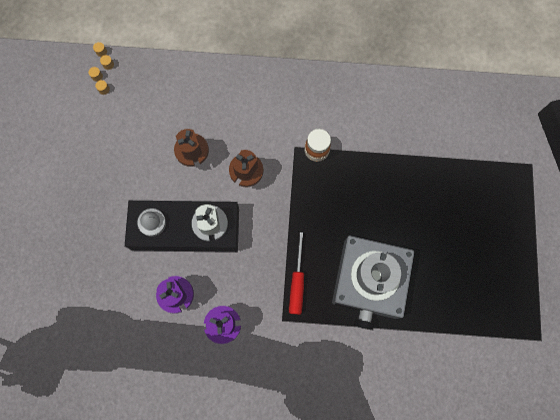

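View pics/side0.png

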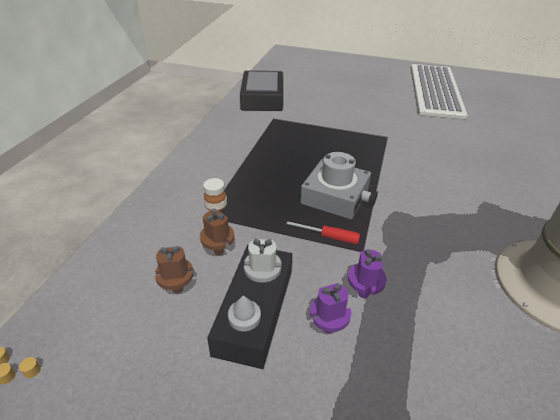

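The chuck is the silver part with jaws in the rack, at top (209,222) and side (262,258). Things it could be taken for, by top pixel: brown (190,147) and (246,168), purple (175,292) and (222,324), and the centre (151,221). The spindle is at top (379,273), with the jar at (318,143) and the screwdriver at (298,275). Next is one close crop of the chuck and the spindle.

Run:
```python
import cv2,numpy as np
t=cv2.imread("pics/top0.png")
f=lambda x0,y0:cv2.resize(t[y0:y0+100,x0:x0+66],None,fx=6,fy=6,interpolation=cv2.INTER_CUBIC)
a=f(175,175);b=f(345,227)
cv2.imwrite("pics/crop1.png",np.hstack([a,b]))
```

```text
(no output)
```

View pics/crop1.png

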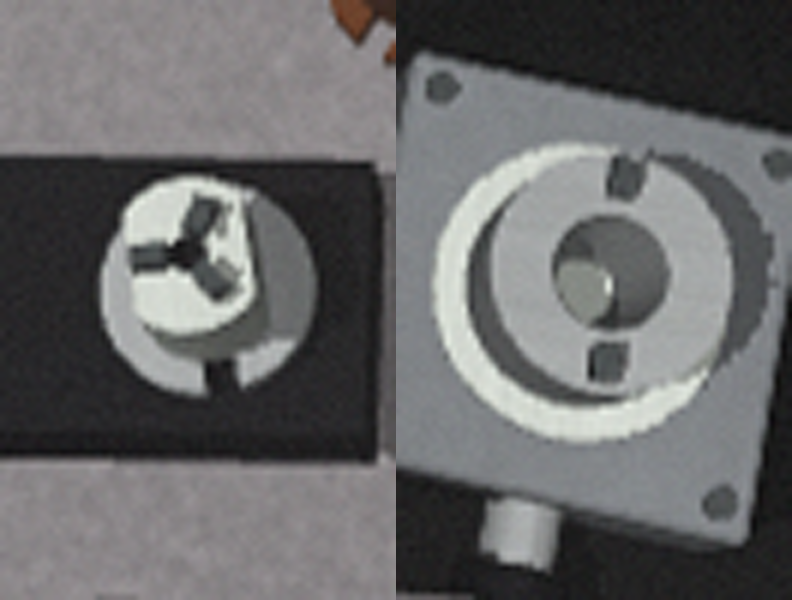

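The crop shows the silver chuck with its flange centred near top (209.4,222.2) and one open slot at about (211.6,237.6). The nose bore is at (380.3,272), with dogs at (383.2,256.3) and (379.9,286.9).

```bash
cat > h.py <<'E'
from rig import monitor, optics, order, r
import cv2,numpy as np
from scipy.spatial.transform import Rotation as R
def ray(n,uv,z,cal=None):
    c=cal or optics.calibration(n);K=np.array(c["intrinsics"]);T=np.array(c["T"])
    d=T[:3,:3]@np.linalg.inv(K)@[uv[0],uv[1],1];o=T[:3,3]
    return o+d*(z-o[2])/d[2]
def proj(n,p,cal=None):
    c=cal or optics.calibration(n);K=np.array(c["intrinsics"]);T=np.array(c["T"])
    q=K@(T[:3,:3].T@(np.array(p)-T[:3,3]));return q[:2]/q[2]
def tool(s=None):
    s=s or monitor.observe();w=s["eef_rot"]
    return np.array(s["eef_pos"]),R.from_quat([w[1],w[2],w[3],w[0]])
E
python3 - <<'E'
from h import *
np.set_printoptions(precision=4,suppress=True)
c=lambda X,Y,x0,y0:((X+.5)/6-.5+x0,(Y+.5)/6-.5+y0)
g=lambda X,Y,z:ray("top",c(X,Y,175,175),z)
h=lambda X,Y,z:ray("top",c(X-396,Y,345,227),z)
fc=g(209,286,.065);sl=g(222,378,.065);print("flange",fc,"slot",sl,"ang",np.degrees(np.arctan2(*(sl-fc)[1::-1])))
print("rim L R B T",g(101,286,.065),g(317,286,.065),g(209,396,.065))
a,b=g(243,190,.109),g(252,265,.109);print("flat ang",np.degrees(np.arctan2(*(b-a)[1::-1])))
print("bodytop",g(188,255,.109), "hub",g(182,253,.11))
m=h(610,272,.105);d1=h(628,176,.113);d2=h(608,362,.113)
print("mouth",m,"face",h(612,273,.105),"dogs",d1,d2,(d1+d2)/2,np.linalg.norm(d1-d2),"ang",np.degrees(np.arctan2(*(d1-d2)[1::-1])))
print("side proj", proj("side",[*fc[:2],.065]),proj("side",m))
p,q=tool();print(p,q.as_matrix(),r.grip_point_offset)
print(np.round(optics.calibration("wrist")["T"],3).tolist())
E
```

```text
flange [0.5497 0.1828 0.065 ] slot [0.5206 0.1756 0.065 ] ang -165.95067135974588
rim L R B T [0.5471 0.2168 0.065 ] [0.5523 0.1489 0.065 ] [0.5146 0.179  0.065 ]
flat ang -167.31842323922373
bodytop [0.5492 0.1835 0.109 ] hub [0.5495 0.1852 0.11  ]
mouth [ 0.4744 -0.1346  0.105 ] face [ 0.4741 -0.1351  0.105 ] dogs [ 0.502  -0.1376  0.113 ] [ 0.447  -0.1331  0.113 ] [ 0.4745 -0.1353  0.113 ] 0.055141314475788454 ang -4.688066801701058
side proj [261.6865 263.8539] [338.6329 160.123 ]
[0.1987 0.6968 0.2179] [[ 0.2742 -0.0003 -0.9617]
 [ 0.9617 -0.0014  0.2742]
 [-0.0014 -1.     -0.0001]] 0.0188
[[0.274, 0.92, 0.281, 0.12], [0.962, -0.262, -0.08, 0.721], [-0.0, 0.292, -0.956, 0.383], [0.0, 0.0, 0.0, 1.0]]
```

Everything fits: the heights and sizes agree, the dogs measure 55 mm apart as they should, and the side projection matches. The chuck is at (0.5495,0.183) turned about 13.5°, and the spindle is at (0.4743,-0.135) with its dogs at about -4.7°. Now I'll move above the chuck.

arm_command(motion=[{"dx": -20, "dy": 0, "dz": -24, "wx": 0, "wy": -29.3, "wz": 0}, {"dx": -20, "dy": 0, "dz": -24, "wx": 0, "wy": -29.3, "wz": 0}, {"dx": -20, "dy": 0, "dz": -24, "wx": 0, "wy": -29.3, "wz": 0}, {"dx": -20, "dy": 0, "dz": -24, "wx": 0, "wy": -29.3, "wz": 0}, {"dx": -39.8, "dy": 0, "dz": -47.8, "wx": 0, "wy": -29.3, "wz": 0}, {"dx": -39.8, "dy": 0, "dz": -47.8, "wx": 0, "wy": -29.3, "wz": 0}, {"dx": -39.8, "dy": 0, "dz": -47.8, "wx": 0, "wy": -29.3, "wz": 0}, {"dx": -39.8, "dy": 0, "dz": -47.8, "wx": 0, "wy": -29.3, "wz": 0}], claw=0)

```text
time: 0.77
eef_pos: [0.3874, 0.4198, 0.2185]
eef_rot: [0.438, -0.438, -0.555, 0.555]
ft_force: [0.5, -0.2, 0.3]
width: 0.0928
```

```bash
cat > go.py <<'E'
# usage: go.py x y z toolx_angle_deg : move in tool axes (cm, deg)
import sys
from h import *
x,y,z,a=map(float,sys.argv[1:5]);s=monitor.observe();p,q=tool(s)
d=q.inv().apply(np.array([x,y,z])-p)*100
c,n=np.cos(np.radians(a)),np.sin(np.radians(a))
Rt=np.array([[c,0,-n],[n,0,c],[0,-1,0]])
w=(q.inv()*R.from_matrix(Rt)).as_rotvec(degrees=True)
print("t",round(s["time"],2),"p",np.round(p,4),"d",np.round(d,2),"w",np.round(w,2),"F",np.round(s["ft_force"],1),"T",np.round(s["ft_torque"],2),"width",round(s["width"],4))
E
python3 go.py .5495 .183 .21 103.4
```

```text
t 0.77 p [0.3874 0.4198 0.2185] d [-26.79   0.85 -10.29] w [-0.01 -0.02 -0.02] F [ 0.5 -0.2  0.3] T [ 0.05 -0.01  0.07] width 0.0928
```

arm_command(motion=[{"dx": -26.8, "dy": 0.8, "dz": -10.3}, {"dx": -26.8, "dy": 0.8, "dz": -10.3}, {"dx": -26.8, "dy": 0.8, "dz": -10.3}, {"dx": -26.8, "dy": 0.8, "dz": -10.3}, {"dx": -26.8, "dy": 0.8, "dz": -10.3}, {"dx": -26.8, "dy": 0.8, "dz": -10.3}, {"dx": -26.8, "dy": 0.8, "dz": -10.3}, {"dx": -26.8, "dy": 0.8, "dz": -10.3}])

```text
$.motion[0]: bad value
```

```bash
python3 go.py .5495 .183 .21 103.4
python3 - <<'E'
from h import *
c=optics.calibration("wrist");np.savez("w1.npz",**{k:np.array(v) for k,v in c.items()})
im=optics.capture("wrist");cv2.imwrite("pics/w1.png",im[:,:,::-1])
print(proj("wrist",[.5495,.183,.065],c))
E
```

```text
t 0.77 p [0.3874 0.4198 0.2185] d [-26.79   0.85 -10.29] w [-0.01 -0.02 -0.02] F [ 0.5 -0.2  0.3] T [ 0.05 -0.01  0.07] width 0.0928
[ 45.10588525 281.71321601]
```

View pics/w1.png

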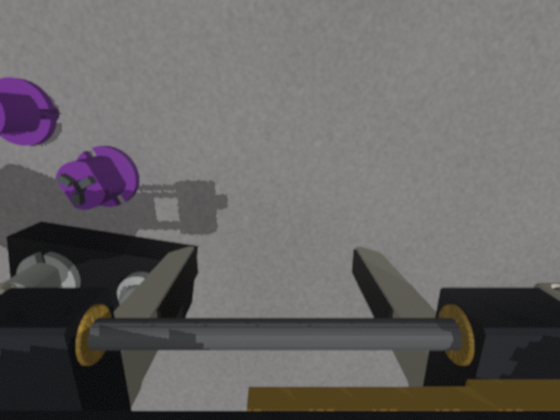

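The move was refused because every row needs all six keys, so this wrist picture shows the pose before it. The rack is at lower left, with the chuck at about (45,275), close to the predicted (45,282). I'll send the move again.

arm_command(motion=[{"dx": -26.8, "dy": 0.8, "dz": -10.3, "wx": 0, "wy": 0, "wz": 0}, {"dx": -26.8, "dy": 0.8, "dz": -10.3, "wx": 0, "wy": 0, "wz": 0}, {"dx": -26.8, "dy": 0.8, "dz": -10.3, "wx": 0, "wy": 0, "wz": 0}, {"dx": -26.8, "dy": 0.8, "dz": -10.3, "wx": 0, "wy": 0, "wz": 0}, {"dx": -26.8, "dy": 0.8, "dz": -10.3, "wx": 0, "wy": 0, "wz": 0}, {"dx": -26.8, "dy": 0.8, "dz": -10.3, "wx": 0, "wy": 0, "wz": 0}, {"dx": -26.8, "dy": 0.8, "dz": -10.3, "wx": 0, "wy": 0, "wz": 0}, {"dx": -26.8, "dy": 0.8, "dz": -10.3, "wx": 0, "wy": 0, "wz": 0}])

```text
time: 1.48
eef_pos: [0.5528, 0.1769, 0.2102]
eef_rot: [0.44, -0.442, -0.552, 0.553]
ft_force: [-0.3, 0.1, 0.2]
width: 0.093
```

```bash
python3 go.py .5495 .183 .21 103.4
python3 - <<'E'
from h import *
c=optics.calibration("wrist")
im=optics.capture("wrist")[:,:,::-1].copy()
print([np.round(proj("wrist",[.5495,.183,z],c)) for z in (.065,.109)])
p,q=tool();print(p, "tcp axis at z=.109,.065",[np.round(proj("wrist",[p[0],p[1],z],c)) for z in (.065,.109)])
cv2.imwrite("pics/w2.png",im)
E
```

```text
t 1.48 p [0.5528 0.1769 0.2102] d [0.67 0.01 0.19] w [ 0.02 -0.58 -0.22] F [-0.3  0.1  0.2] T [ 0.02  0.01 -0.04] width 0.093
[array([279., 197.]), array([280., 209.])]
[0.5508238  0.18062844 0.21013314] tcp axis at z=.109,.065 [array([277., 198.]), array([277., 210.])]
```

View pics/w2.png

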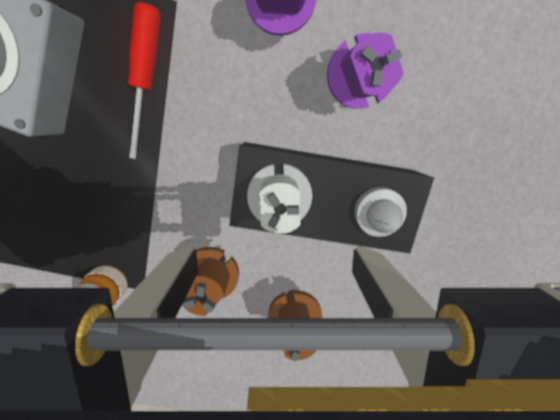

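The wrist view shows the chuck's flange at about (280,195) and body top at (280,209), against predictions of (279,197) and (280,209). Its slot points straight along the image column, so position and angle are both right. Going down.

```bash
python3 go.py .5495 .183 .0715 103.4
```

```text
t 1.53 p [0.5508 0.1806 0.2101] d [ 0.28 13.86  0.07] w [-0.02 -0.44 -0.1 ] F [-0.3  0.9 -0.4] T [ 0.09  0.03 -0.02] width 0.0929
```

arm_command(motion=[{"dx": 0, "dy": 3, "dz": 0, "wx": 0, "wy": 0, "wz": 0}, {"dx": 0, "dy": 6, "dz": 0, "wx": 0, "wy": 0, "wz": 0}, {"dx": 0, "dy": 8, "dz": 0, "wx": 0, "wy": 0, "wz": 0}, {"dx": 0, "dy": 8.5, "dz": 0, "wx": 0, "wy": 0, "wz": 0}, {"dx": 0, "dy": 8.5, "dz": 0, "wx": 0, "wy": 0, "wz": 0}, {"dx": 0, "dy": 8.5, "dz": 0, "wx": 0, "wy": 0, "wz": 0}])

```text
time: 2.03
eef_pos: [0.5488, 0.186, 0.1262]
eef_rot: [-0.438, 0.438, 0.555, -0.555]
ft_force: [-0.3, 0.7, 0.1]
width: 0.093
```

```bash
python3 go.py .5495 .183 .0715 103.4
```

```text
t 2.03 p [0.5488 0.186  0.1262] d [-0.31  5.47  0.  ] w [0.   0.05 0.02] F [-0.3  0.7  0.1] T [0.08 0.01 0.08] width 0.093
```

arm_command(motion=[{"dx": -0.3, "dy": 1.5, "dz": 0, "wx": 0, "wy": 0, "wz": 0}, {"dx": -0.3, "dy": 3, "dz": 0, "wx": 0, "wy": 0, "wz": 0}, {"dx": -0.3, "dy": 4.5, "dz": 0, "wx": 0, "wy": 0, "wz": 0}, {"dx": -0.3, "dy": 5.5, "dz": 0, "wx": 0, "wy": 0, "wz": 0}, {"dx": -0.3, "dy": 5.5, "dz": 0, "wx": 0, "wy": 0, "wz": 0}, {"dx": -0.3, "dy": 5.5, "dz": 0, "wx": 0, "wy": 0, "wz": 0}, {"dx": -0.3, "dy": 5.5, "dz": 0, "wx": 0, "wy": 0, "wz": 0}, {"dx": -0.3, "dy": 5.5, "dz": 0, "wx": 0, "wy": 0, "wz": 0}])

```text
time: 2.7
eef_pos: [0.5502, 0.1823, 0.0717]
eef_rot: [-0.438, 0.439, 0.555, -0.554]
ft_force: [-0.1, -0.1, -0.2]
width: 0.0928
```

```bash
python3 go.py .5495 .183 .0715 103.4;  python3 - <<'E'
from h import *
cv2.imwrite("pics/w3.png",optics.capture("wrist")[:,:,::-1])
E
```

```text
t 2.7 p [0.5502 0.1823 0.0717] d [0.09 0.02 0.05] w [ 0.09 -0.02  0.01] F [-0.1 -0.1 -0.2] T [-0.    0.04  0.06] width 0.0928
```

View pics/w3.png

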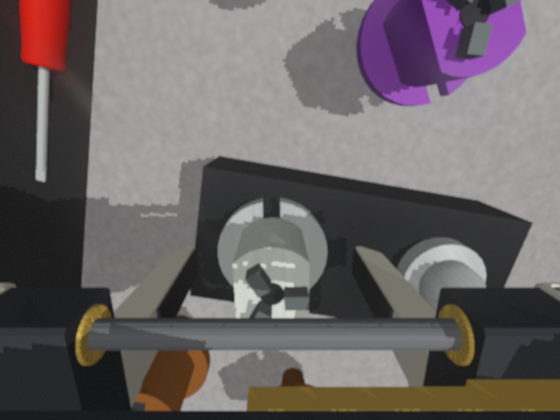

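The chuck stands between the open fingers, its flange about 1 to 2 mm left of centre at column 272. The fingers are above the flange and clear of the centre. Gripping now.

arm_command(motion=[{"dx": 0, "dy": 0, "dz": 0, "wx": 0, "wy": 0, "wz": 0}, {"dx": 0, "dy": 0, "dz": 0, "wx": 0, "wy": 0, "wz": 0}, {"dx": 0, "dy": 0, "dz": 0, "wx": 0, "wy": 0, "wz": 0}, {"dx": 0, "dy": 0, "dz": 0, "wx": 0, "wy": 0, "wz": 0}, {"dx": 0, "dy": 0, "dz": 0, "wx": 0, "wy": 0, "wz": 0}, {"dx": 0, "dy": 0, "dz": 0, "wx": 0, "wy": 0, "wz": 0}, {"dx": 0, "dy": 0, "dz": 0, "wx": 0, "wy": 0, "wz": 0}, {"dx": 0, "dy": 0, "dz": 0, "wx": 0, "wy": 0, "wz": 0}], claw=1, newtons=45)

```text
time: 3.42
eef_pos: [0.5496, 0.182, 0.0706]
eef_rot: [0.438, -0.438, -0.555, 0.555]
ft_force: [1.4, -0.4, -0.5]
width: 0.0441
```

```bash
python3 go.py .5495 .183 .215 103.4
```

```text
t 3.42 p [0.5496 0.182  0.0706] d [ 9.000e-02 -1.444e+01 -1.000e-02] w [-0.   -0.02 -0.  ] F [ 1.4 -0.4 -0.5] T [ 0.06 -0.02 -0.01] width 0.0441
```

Still closing, at 44 mm. I'll hold a bit longer and then lift.

arm_command(motion=[{"dx": 0, "dy": 0, "dz": 0, "wx": 0, "wy": 0, "wz": 0}, {"dx": 0, "dy": 0, "dz": 0, "wx": 0, "wy": 0, "wz": 0}, {"dx": 0, "dy": 0, "dz": 0, "wx": 0, "wy": 0, "wz": 0}, {"dx": 0, "dy": 0, "dz": 0, "wx": 0, "wy": 0, "wz": 0}, {"dx": 0, "dy": 0, "dz": 0, "wx": 0, "wy": 0, "wz": 0}, {"dx": 0, "dy": -0.3, "dz": 0, "wx": 0, "wy": 0, "wz": 0}, {"dx": 0, "dy": -0.7, "dz": 0, "wx": 0, "wy": 0, "wz": 0}, {"dx": 0, "dy": -1, "dz": 0, "wx": 0, "wy": 0, "wz": 0}])

```text
time: 4.08
eef_pos: [0.5494, 0.1821, 0.0809]
eef_rot: [0.438, -0.438, -0.555, 0.555]
ft_force: [-0.8, 0.5, -4.4]
width: 0.0359
```

```bash
python3 go.py .5495 .183 .225 103.4
```

```text
t 4.08 p [0.5494 0.1821 0.0809] d [  0.08 -14.41  -0.03] w [-0.02 -0.01  0.  ] F [-0.8  0.5 -4.4] T [ 0.05 -0.04 -0.01] width 0.0359
```

arm_command(motion=[{"dx": 0, "dy": -3, "dz": 0, "wx": 0, "wy": 0, "wz": 0}, {"dx": 0, "dy": -6, "dz": 0, "wx": 0, "wy": 0, "wz": 0}, {"dx": 0, "dy": -9, "dz": 0, "wx": 0, "wy": 0, "wz": 0}, {"dx": 0, "dy": -12, "dz": 0, "wx": 0, "wy": 0, "wz": 0}, {"dx": 0, "dy": -14, "dz": 0, "wx": 0, "wy": 0, "wz": 0}, {"dx": 0, "dy": -14.4, "dz": 0, "wx": 0, "wy": 0, "wz": 0}, {"dx": 0, "dy": -14.4, "dz": 0, "wx": 0, "wy": 0, "wz": 0}, {"dx": 0, "dy": -14.4, "dz": 0, "wx": 0, "wy": 0, "wz": 0}])

```text
time: 4.75
eef_pos: [0.5489, 0.1818, 0.2237]
eef_rot: [0.438, -0.438, -0.555, 0.555]
ft_force: [0.5, -1.1, -4.3]
width: 0.0354
```

```bash
python3 go.py .4743 -.135 .225 85.3
```

```text
t 4.75 p [0.5489 0.1818 0.2237] d [-29.09  -0.11  14.6 ] w [-0.06 18.09 -0.02] F [ 0.5 -1.1 -4.3] T [ 0.09  0.06 -0.01] width 0.0354
```

arm_command(motion=[{"dx": -1.8, "dy": 0, "dz": 0.9, "wx": 0, "wy": 1.1, "wz": 0}, {"dx": -4.4, "dy": 0, "dz": 2.2, "wx": 0, "wy": 2.7, "wz": 0}, {"dx": -7.3, "dy": 0, "dz": 3.65, "wx": 0, "wy": 4.5, "wz": 0}, {"dx": -10.2, "dy": 0, "dz": 5.1, "wx": 0, "wy": 6.3, "wz": 0}, {"dx": -13.1, "dy": 0, "dz": 6.6, "wx": 0, "wy": 8.1, "wz": 0}, {"dx": -16, "dy": 0, "dz": 8, "wx": 0, "wy": 10, "wz": 0}, {"dx": -18.9, "dy": 0, "dz": 9.5, "wx": 0, "wy": 11.8, "wz": 0}, {"dx": -20.5, "dy": 0, "dz": 10.3, "wx": 0, "wy": 12.8, "wz": 0}])

```text
time: 5.42
eef_pos: [0.4944, -0.0449, 0.2227]
eef_rot: [0.499, -0.498, -0.5, 0.503]
ft_force: [-0.2, -0.6, -4.2]
width: 0.0358
```

```bash
python3 go.py .4743 -.135 .225 85.3
```

```text
t 5.42 p [ 0.4944 -0.0449  0.2227] d [-8.99 -0.21  2.06] w [-0.24  5.02 -0.09] F [-0.2 -0.6 -4.2] T [-0.02  0.03 -0.02] width 0.0358
```

arm_command(motion=[{"dx": -2, "dy": 0, "dz": 0.5, "wx": 0, "wy": 1.3, "wz": 0}, {"dx": -4, "dy": 0, "dz": 1, "wx": 0, "wy": 2.6, "wz": 0}, {"dx": -6, "dy": 0, "dz": 1.5, "wx": 0, "wy": 4, "wz": 0}, {"dx": -7.5, "dy": 0, "dz": 1.9, "wx": 0, "wy": 5.0, "wz": 0}, {"dx": -8, "dy": 0, "dz": 2, "wx": 0, "wy": 5.0, "wz": 0}, {"dx": -8, "dy": 0, "dz": 2, "wx": 0, "wy": 5.0, "wz": 0}, {"dx": -8, "dy": 0, "dz": 2, "wx": 0, "wy": 5.0, "wz": 0}, {"dx": -8, "dy": 0, "dz": 2, "wx": 0, "wy": 5.0, "wz": 0}])

```text
time: 6.08
eef_pos: [0.4778, -0.1202, 0.2241]
eef_rot: [0.519, -0.518, -0.481, 0.481]
ft_force: [-0.0, -0.1, -3.7]
width: 0.0357
```

```bash
python3 go.py .4743 -.135 .18 85.3
```

```text
t 6.08 p [ 0.4778 -0.1202  0.2241] d [-1.51  4.41  0.24] w [-0.05  0.39  0.03] F [-0.  -0.1 -3.7] T [ 0.02  0.01 -0.01] width 0.0357
```

arm_command(motion=[{"dx": -0.8, "dy": 1, "dz": 0.1, "wx": 0, "wy": 0.3, "wz": 0}, {"dx": -1.5, "dy": 2.5, "dz": 0.2, "wx": 0, "wy": 0.4, "wz": 0}, {"dx": -1.5, "dy": 3.8, "dz": 0.2, "wx": 0, "wy": 0.4, "wz": 0}, {"dx": -1.5, "dy": 4.4, "dz": 0.2, "wx": 0, "wy": 0.4, "wz": 0}, {"dx": -1.5, "dy": 4.4, "dz": 0.2, "wx": 0, "wy": 0.4, "wz": 0}, {"dx": -1.5, "dy": 4.4, "dz": 0.2, "wx": 0, "wy": 0.4, "wz": 0}, {"dx": -1.5, "dy": 4.4, "dz": 0.2, "wx": 0, "wy": 0.4, "wz": 0}])

```text
time: 6.67
eef_pos: [0.4749, -0.136, 0.181]
eef_rot: [-0.52, 0.521, 0.479, -0.479]
ft_force: [-0.4, -0.1, -3.7]
width: 0.0355
```

```bash
python3 go.py .4743 -.135 .18 85.3;  python3 - <<'E'
from h import *
c=optics.calibration("wrist");p,q=tool()
im=optics.capture("wrist")[:,:,::-1]
print("mouth",proj("wrist",[.4743,-.135,.105],c),proj("wrist",[.502,-.1376,.113],c),proj("wrist",[.447,-.133,.113],c),"flange",proj("wrist",p-[0,0,.0156],c))
s=optics.capture("side")[:,:,::-1]
a=cv2.resize(im[60:340,120:440],(457,400));b=cv2.resize(s[80:220,280:400],(343,400),interpolation=cv2.INTER_CUBIC)
cv2.imwrite("pics/m1.png",np.hstack([a,b]));np.savez("w4.npz",K=c["intrinsics"],T=c["T"])
E
```

```text
t 6.67 p [ 0.4749 -0.136   0.181 ] d [0.1  0.1  0.07] w [ 0.03 -0.09  0.  ] F [-0.4 -0.1 -3.7] T [-0.03 -0.05  0.04] width 0.0355
mouth [273.15660942 219.91779482] [272.81965779 254.42367902] [272.73971112 190.14816408] flange [271.36179129 250.76854776]
```

View pics/m1.png

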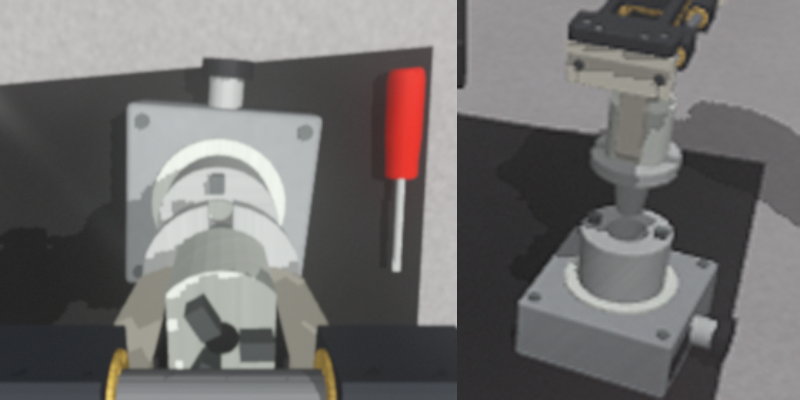

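The wrist crop shows the nose ring centred on column 273, as predicted, with the front dog at about (270.5,188) and the chuck's slot at about column 273. The side view shows the shank over the bore. I'll lower the shank in until the flange is just above the dogs.

arm_command(motion=[{"dx": 0.1, "dy": 0.8, "dz": 0.05, "wx": 0, "wy": 0, "wz": 0}, {"dx": 0.1, "dy": 1.6, "dz": 0.05, "wx": 0, "wy": 0, "wz": 0}, {"dx": 0.1, "dy": 2.4, "dz": 0.05, "wx": 0, "wy": 0, "wz": 0}, {"dx": 0.1, "dy": 3.2, "dz": 0.05, "wx": 0, "wy": 0, "wz": 0}, {"dx": 0.1, "dy": 4, "dz": 0.05, "wx": 0, "wy": 0, "wz": 0}, {"dx": 0.1, "dy": 4.5, "dz": 0.05, "wx": 0, "wy": 0, "wz": 0}, {"dx": 0.1, "dy": 4.5, "dz": 0.05, "wx": 0, "wy": 0, "wz": 0}])

```text
time: 7.35
eef_pos: [0.4738, -0.1353, 0.1343]
eef_rot: [0.521, -0.52, -0.478, 0.479]
ft_force: [-0.6, 0.2, -2.9]
width: 0.0362
```

```bash
python3 go.py .4743 -.135 .131 85.3;  python3 - <<'E'
from h import *
c=optics.calibration("wrist");p,q=tool()
im=optics.capture("wrist")[:,:,::-1]
print("mouth",proj("wrist",[.4743,-.135,.105],c),"dog",proj("wrist",[.447,-.133,.113],c),"flange",proj("wrist",p-[0,0,.0156],c),"slot",[proj("wrist",p-[0,0,.0056]+q.apply([0,0,.029])*k,c) for k in(1,-1)])
s=optics.capture("top")[:,:,::-1]
a=cv2.resize(im[140:280,180:360],(514,400),interpolation=cv2.INTER_CUBIC);b=cv2.resize(s[220:320,345:415],(280,400),interpolation=cv2.INTER_CUBIC)
cv2.imwrite("pics/m2.png",np.hstack([a,b]))
E
```

```text
t 7.35 p [ 0.4738 -0.1353  0.1343] d [ 0.03  0.33 -0.05] w [-0.09 -0.12 -0.  ] F [-0.6  0.2 -2.9] T [0.03 0.07 0.01] width 0.0362
mouth [271.99392427 243.32270811] dog [271.36329187 208.62740211] flange [271.35367456 250.87473495] slot [array([271.085524  , 212.69670555]), array([271.33355836, 298.65225217])]
```

View pics/m2.png

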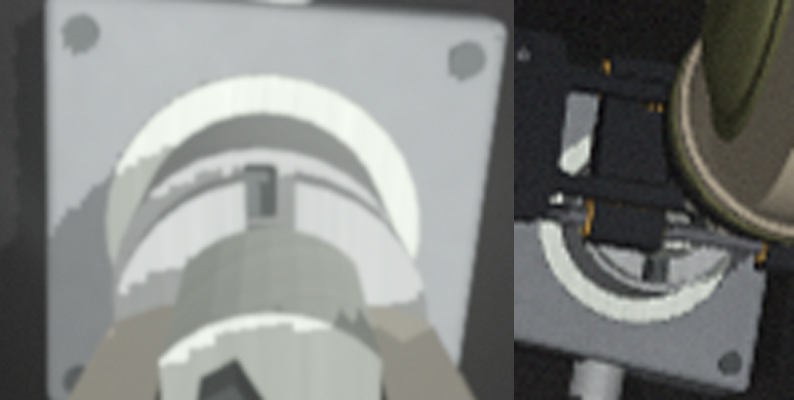

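Here the slot is centred on crop column 270 and the chuck body on 271, while the dog is at 261.5 and the nose ring at 263. So the angle is already right, but the chuck sits about 2 mm too far along +x of the tool. That matches the 4 px offset seen before gripping, so it's a y error in the top camera calibration. I'll shift -2 mm and lower gently to just past the dog tops.

arm_command(motion=[{"dx": -0.1, "dy": 0, "dz": 0, "wx": 0, "wy": 0, "wz": 0}, {"dx": -0.2, "dy": 0, "dz": 0, "wx": 0, "wy": 0, "wz": 0}, {"dx": -0.2, "dy": 0.2, "dz": 0, "wx": 0, "wy": 0, "wz": 0}, {"dx": -0.2, "dy": 0.4, "dz": 0, "wx": 0, "wy": 0, "wz": 0}, {"dx": -0.2, "dy": 0.55, "dz": 0, "wx": 0, "wy": 0, "wz": 0}, {"dx": -0.2, "dy": 0.65, "dz": 0, "wx": 0, "wy": 0, "wz": 0}, {"dx": -0.2, "dy": 0.75, "dz": 0, "wx": 0, "wy": 0, "wz": 0}, {"dx": -0.2, "dy": 0.75, "dz": 0, "wx": 0, "wy": 0, "wz": 0}])

```text
time: 8.12
eef_pos: [0.4738, -0.1371, 0.1279]
eef_rot: [0.521, -0.52, -0.478, 0.479]
ft_force: [0.3, 0.7, -4.2]
width: 0.036
```

```bash
python3 go.py .4743 -.1373 .1206 85.3
```

```text
t 8.12 p [ 0.4738 -0.1371  0.1279] d [-0.01  0.73 -0.05] w [-0.02 -0.11  0.  ] F [ 0.3  0.7 -4.2] T [-0.03  0.01  0.03] width 0.036
```

arm_command(motion=[{"dx": 0, "dy": 0.1, "dz": 0, "wx": 0, "wy": 0, "wz": 0}, {"dx": 0, "dy": 0.2, "dz": 0, "wx": 0, "wy": 0, "wz": 0}, {"dx": 0, "dy": 0.3, "dz": 0, "wx": 0, "wy": 0, "wz": 0}, {"dx": 0, "dy": 0.3, "dz": 0, "wx": 0, "wy": 0, "wz": 0}])

```text
time: 8.45
eef_pos: [0.4739, -0.1372, 0.125]
eef_rot: [0.521, -0.521, -0.479, 0.479]
ft_force: [-0.3, 0.2, -4.4]
width: 0.0356
```

```bash
python3 go.py .4743 -.1373 .1206 85.3
```

```text
t 8.45 p [ 0.4739 -0.1372  0.125 ] d [-0.01  0.44 -0.04] w [-0.01 -0.11  0.  ] F [-0.3  0.2 -4.4] T [-0.04  0.04  0.02] width 0.0356
```

The flange is 3.6 mm below the dog tops and there is no force, so the slots have engaged. Continuing down.

arm_command(motion=[{"dx": 0, "dy": 0.1, "dz": 0, "wx": 0, "wy": 0, "wz": 0}, {"dx": 0, "dy": 0.2, "dz": 0, "wx": 0, "wy": 0, "wz": 0}, {"dx": 0, "dy": 0.3, "dz": 0, "wx": 0, "wy": 0, "wz": 0}, {"dx": 0, "dy": 0.35, "dz": 0, "wx": 0, "wy": 0, "wz": 0}, {"dx": 0, "dy": 0.35, "dz": 0, "wx": 0, "wy": 0, "wz": 0}])

```text
time: 8.87
eef_pos: [0.474, -0.1372, 0.1215]
eef_rot: [-0.521, 0.521, 0.479, -0.479]
ft_force: [0.6, -0.2, -3.7]
width: 0.0359
```

```bash
python3 go.py .4743 -.1373 .1206 85.3
```

```text
t 8.87 p [ 0.474  -0.1372  0.1215] d [-0.    0.09 -0.03] w [ 0.01 -0.11 -0.  ] F [ 0.6 -0.2 -3.7] T [-0.04 -0.05 -0.01] width 0.0359
```

Nearly seated. Now I'll press in small steps.

arm_command(motion=[{"dx": 0, "dy": 0.05, "dz": 0, "wx": 0, "wy": 0, "wz": 0}, {"dx": 0, "dy": 0.1, "dz": 0, "wx": 0, "wy": 0, "wz": 0}, {"dx": 0, "dy": 0.15, "dz": 0, "wx": 0, "wy": 0, "wz": 0}, {"dx": 0, "dy": 0.15, "dz": 0, "wx": 0, "wy": 0, "wz": 0}])

```text
time: 9.2
eef_pos: [0.4741, -0.1373, 0.1205]
eef_rot: [-0.52, 0.521, 0.479, -0.478]
ft_force: [-0.6, 0.1, 2.8]
width: 0.0361
```

```bash
python3 go.py .4743 -.1373 .1206 85.3
```

```text
t 9.2 p [ 0.4741 -0.1373  0.1205] d [ 0.   -0.01 -0.02] w [ 0.03 -0.12 -0.01] F [-0.6  0.1  2.8] T [-0.08  0.26  0.03] width 0.0361
```

arm_command(motion=[{"dx": 0, "dy": 0.03, "dz": 0, "wx": 0, "wy": 0, "wz": 0}, {"dx": 0, "dy": 0.06, "dz": 0, "wx": 0, "wy": 0, "wz": 0}, {"dx": 0, "dy": 0.06, "dz": 0, "wx": 0, "wy": 0, "wz": 0}])

```text
time: 9.45
eef_pos: [0.4741, -0.1373, 0.1205]
eef_rot: [-0.52, 0.521, 0.479, -0.478]
ft_force: [-2.7, 0.8, 13.1]
width: 0.0357
```

```bash
python3 go.py .4743 -.1373 .1206 85.3
```

```text
t 9.45 p [ 0.4741 -0.1373  0.1205] d [ 0.   -0.01 -0.02] w [ 0.06 -0.12 -0.01] F [-2.7  0.8 13.1] T [ 0.1   0.69 -0.01] width 0.0357
```

About 17 N on the spindle, with the flange at 0.105, which is home. I'll hold, then ease off and open.

arm_command(motion=[{"dx": 0, "dy": 0, "dz": 0, "wx": 0, "wy": 0, "wz": 0}, {"dx": 0, "dy": 0, "dz": 0, "wx": 0, "wy": 0, "wz": 0}, {"dx": 0, "dy": 0, "dz": 0, "wx": 0, "wy": 0, "wz": 0}, {"dx": 0, "dy": 0, "dz": 0, "wx": 0, "wy": 0, "wz": 0}, {"dx": 0, "dy": 0, "dz": 0, "wx": 0, "wy": 0, "wz": 0}, {"dx": 0, "dy": 0, "dz": 0, "wx": 0, "wy": 0, "wz": 0}])

```text
time: 9.95
eef_pos: [0.4741, -0.1373, 0.1205]
eef_rot: [-0.52, 0.521, 0.479, -0.478]
ft_force: [-2.1, 0.9, 12.8]
width: 0.0359
```

```bash
python3 go.py .4743 -.1373 .1206 85.3
```

```text
t 9.95 p [ 0.4741 -0.1373  0.1205] d [ 0.   -0.01 -0.02] w [ 0.06 -0.12 -0.01] F [-2.1  0.9 12.8] T [0.12 0.77 0.04] width 0.0359
```

arm_command(motion=[{"dx": 0, "dy": -0.1, "dz": 0, "wx": 0, "wy": 0, "wz": 0}, {"dx": 0, "dy": -0.1, "dz": 0, "wx": 0, "wy": 0, "wz": 0}, {"dx": 0, "dy": -0.1, "dz": 0, "wx": 0, "wy": 0, "wz": 0}, {"dx": 0, "dy": -0.1, "dz": 0, "wx": 0, "wy": 0, "wz": 0}, {"dx": 0, "dy": -0.1, "dz": 0, "wx": 0, "wy": 0, "wz": 0}, {"dx": 0, "dy": -0.1, "dz": 0, "wx": 0, "wy": 0, "wz": 0}, {"dx": 0, "dy": -0.1, "dz": 0, "wx": 0, "wy": 0, "wz": 0}, {"dx": 0, "dy": -0.1, "dz": 0, "wx": 0, "wy": 0, "wz": 0}], claw=0)

```text
time: 10.62
eef_pos: [0.4739, -0.1372, 0.1205]
eef_rot: [0.521, -0.521, -0.479, 0.479]
ft_force: [-0.7, 0.7, 0.2]
width: 0.0851
```

arm_command(motion=[{"dx": 0, "dy": 0, "dz": 0, "wx": 0, "wy": 0, "wz": 0}, {"dx": 0, "dy": 0, "dz": 0, "wx": 0, "wy": 0, "wz": 0}, {"dx": 0, "dy": 0, "dz": 0, "wx": 0, "wy": 0, "wz": 0}, {"dx": 0, "dy": 0, "dz": 0, "wx": 0, "wy": 0, "wz": 0}, {"dx": 0, "dy": 0, "dz": 0, "wx": 0, "wy": 0, "wz": 0}])

```text
time: 11.03
eef_pos: [0.4739, -0.1372, 0.1206]
eef_rot: [-0.521, 0.521, 0.479, -0.479]
ft_force: [-0.0, 0.1, 0.1]
width: 0.0932
```

Opened cleanly. Now straight up and a check.

arm_command(motion=[{"dx": 0, "dy": -2, "dz": 0, "wx": 0, "wy": 0, "wz": 0}, {"dx": 0, "dy": -5, "dz": 0, "wx": 0, "wy": 0, "wz": 0}, {"dx": 0, "dy": -8, "dz": 0, "wx": 0, "wy": 0, "wz": 0}, {"dx": 0, "dy": -11, "dz": 0, "wx": 0, "wy": 0, "wz": 0}, {"dx": 0, "dy": -13, "dz": 0, "wx": 0, "wy": 0, "wz": 0}, {"dx": 0, "dy": -13, "dz": 0, "wx": 0, "wy": 0, "wz": 0}, {"dx": 0, "dy": -13, "dz": 0, "wx": 0, "wy": 0, "wz": 0}, {"dx": 0, "dy": -13, "dz": 0, "wx": 0, "wy": 0, "wz": 0}])

```text
time: 11.7
eef_pos: [0.4735, -0.1371, 0.25]
eef_rot: [0.521, -0.52, -0.478, 0.479]
ft_force: [-0.3, 0.6, 0.2]
width: 0.093
```

```bash
python3 go.py .4743 -.1373 .25 85.3;  python3 - <<'E'
from h import *
im=optics.capture("wrist")[:,:,::-1];s=optics.capture("side")[:,:,::-1]
b=cv2.resize(s[100:230,285:390],(323,400),interpolation=cv2.INTER_CUBIC)
a=cv2.resize(im[60:340,120:440],(457,400))
cv2.imwrite("pics/fin.png",np.hstack([a,b]))
E
```

```text
t 11.7 p [ 0.4735 -0.1371  0.25  ] d [-0.01 -0.   -0.08] w [-0.03 -0.11  0.  ] F [-0.3  0.6  0.2] T [0.01 0.05 0.02] width 0.093
```

View pics/fin.png

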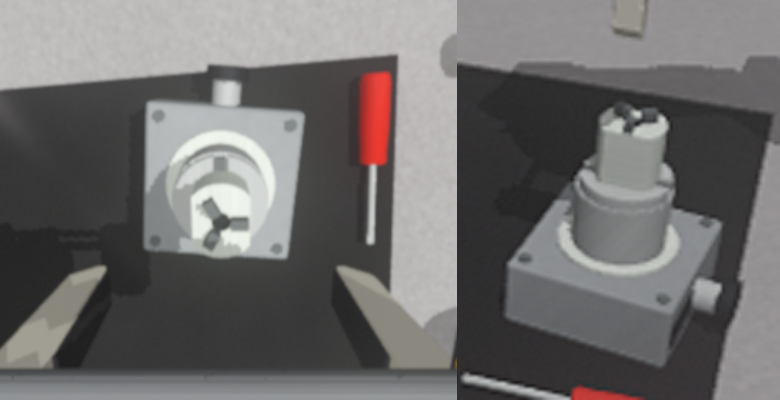

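The flange lies flat on the nose at side crop (623,195), with a dog in the slot at wrist crop (220,163). The chuck is upright, the gripper is clear and the screwdriver hasn't moved. Handing in.

```bash
python3 -c "
from rig import order
print(order.hand_in())"
```

```text
the job is handed in; nothing more can be done
None
```

The chuck is in the spindle with its slots over the dogs, pressed home and released, and the job is handed in (about 12 s of the 72 s used).

- **Grip and lift:** I gripped the silver chuck by its flats and lifted its flange to about 0.21 m, well above the 0.13 m needed.
- **Correction:** a close wrist view showed a sideways error of about 2 mm, which I put down to the top camera's calibration. I shifted the chuck by that much before lowering. It then went over the dogs with no resistance, so no turning search was needed.
- **Press:** I held about 17 N on the spindle for 0.5 s, estimated from wrist readings. Every reading stayed far below 80 N.
- **Last checks:** the flange height at the press came out at 0.105 m, which is fully home. The final pictures show the flange flat on the nose, a dog in its slot and the gripper open and clear. The screwdriver had not moved; the jar and centre were not in the final pictures, but nothing came near them.
- **Went wrong on the way:** one move was refused for missing row keys and resent, with no effect on the scene.

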